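# Comb the spacer rods square against their stops

### The arm

A 6-joint arm with a two-finger parallel gripper is mounted at the origin on the work surface. World frame = base frame: x ahead of the robot, y to its left, z up, the work surface at z = 0. Lengths are in m, angles in rad, forces in N, time in s.
With the tool pointing down it reaches from about 0.3 to 0.875 m from the base axis. Payload 6.4 kg.
Tool frame: the origin (TCP) lies midway between the tips of the shut fingers; the grasp point (between the pads) lies 19 mm behind it; z points along the fingers, y is the line along which they close (so a half turn about z gives the same grasp; the last joint's range is limited). The gripper opens to 85 mm and grips with 20 to 120 N. Pads are 22 mm wide; open, the fingers measure 114 mm over their backs; the gripper's body (76 mm by 85 mm) begins 54 mm behind the grasp point. The pads swing forward as they close: fully open they stand 13 mm farther back than shut.
Start: joints at [-0.206, 0.181, 1.607, -0, 1.354, -0.206], TCP at [0.575, 0, 0.206] pointing down, gripper open.
Joint ranges: [-2.99, 2.99], [-0.89, 2.07], [0.3, 2.58], [-1.14, 4.28], [0, 2.63], [-3.12, 3.12]. Speed limits (rad/s): [2.57, 2.57, 3.01, 3.14, 3.14, 3.14].

### API

Orientations are given as a 3x3 rotation matrix whose columns are the frame's x, y, z axes.
In Python, from cell import arm gives the robot as it stands. The module is installed in compiled form; this text tells all that it offers.
- The arm moves only by the shell command python3 -m pendant 'ROWS' [OPENING] [FORCE]. ROWS is JSON, a list of rows, each a list of 2 entries, a list of its own where there are three numbers: the shift along the tool's x, y, z in units of 25 mm (1.0 is 25 mm), then the turn about the tool's z in units of 5 degrees (1.0 is 5 degrees). A call has 1 to 12 rows; each row is the pose to reach, as a shift and turn from the pose commanded when the call began, along the tool's axes at that moment; what a row does not reach only later rows make up. A row lasts 1/12 s, in which the tool goes at most 41.7 mm and 7.16 degrees, less where a joint would pass 70% of its speed; a pose out of reach is approached as far as the arm can. A call with a gripper value outside its range is refused whole. OPENING is the opening, from 0 (shut) to 1 (fully open), set as the call begins (- or left out, the last holds). The fingers move at their own pace and stop on an object; FORCE is the grip in N (left out, the last holds). Time passes only in rows, so rows that repeat a pose let the fingers close. It gives the time, the measured TCP pose, the force, the opening and the grip force at its end, in the units of the state.
- arm.sense(): the state, without advancing time (a new reading comes with each control period).
- arm.read_camera(name): name is "scene" or "side" or "wrist"; returns the picture (420x560x3 uint8, red, green, blue); there is no depth.
- arm.camera_model(name): a dict with "vfov" (degrees; the focal length in pixels is half the picture's height over the tangent of half this angle, whatever the lens; pixels are square), "cx", "cy" (the principal point, pixels), "R" (3x3) and "t" (3): a world point X has camera coordinates R X + t. Camera axes: x right, y down, z forward; pixel columns grow to the right and rows downward; lengths in m; the calibration is good to about 2 mm. A picture is of the moment at which its call begins: read the wrist's pose just before it. camera_model takes no time and is no camera call; for the wrist camera it gives the pose at the moment of the call.
- arm.close_job(): hands the job in; it is judged then, once.
The state is a dict: "time_s": time; "qpos": joint angles; "joint_vel": joint speeds; "tau": joint torques, N m; "tool_pos": TCP position; "tcp_rot": TCP orientation; "contact_force": force on the tool from outside, world axes, zero at the start; "moment": the same for the moment, N m; "width": opening from 0.0 (shut) to 1.0 (fully open); "grip_force": force on a finger pad.
Only numpy, scipy, OpenCV 4.12 (cv2) and the standard library are available. Lean on these libraries where they do the work, as an engineer would, in place of code of your own. Each camera call takes 0.05 s, during which the arm holds its last target. There are 200 camera calls.

### The job

With the orange-handled rake, comb the scattered brass rods in the tray's left lane away from you until all three lie parallel, side by side without gaps, against the red stop, and press the row against it with about 8 newtons for half a second; ease off slowly so the row stays closed, then do the same in the right lane. Rods are to be moved only with the rake, pushed never harder than 16 newtons, and nothing else on the table may be disturbed. Then stand the rake back upright on its blue mat and let go.

Things in the scene. Friction and masses are not known exactly. Their poses are not given: they have to be found in the camera images.
- tray: Fixed green tray, 272 mm (x, the lane direction, +x away from the robot) by 232 mm (y); origin at the centre of its underside. Floor top at z=4 mm. Dark side walls 8 mm thick up to z=18 mm, an end wall at +x, a divider 8 mm thick along y=0 up to z=14 mm; the near (-x) end is open. Two lanes 104 mm wide, centred at y=+56 mm (left) and y=-56 mm (right).
- mat: Fixed blue mat, 130 mm (x) by 160 mm (y), 3 mm thick; origin at the centre of its underside. The rake's home.
- rake: Loose hand rake, 250 g, upright on the mat; origin at the centre of its underside. Foot 50 mm (x) by 84 mm (y), 22 mm high: five steel teeth along its front, front face at x=+25 mm, a skid along the rear. It pushes towards its +x, which at the start points within 0.6 rad of the tray's +x. To comb, carry its underside 2 to 3 mm above the lane floor.
- rake_grip (a point): Where to hold the rake: the point on the axis of its orange upright grip block, 60 mm above the rake's underside; axes as the rake's. The block stands over the foot's centre, 26 mm (x) by 22 mm (y), from 22 to 100 mm above the underside. Fingers on its x faces (front and back) carry the push best.
- lane_l (a point): Middle of the left lane's floor (on the floor's top); axes as the tray's. In it a red STOP bar, 12 mm thick along x, 98 mm across the lane, 16 mm high, near face anywhere from x=+80 to +110 mm of here, set separately for each lane and not reported: it must be seen or felt. It is sprung: it gives 1 mm per 2 N towards +x, hits hard after 8 mm, and springs back, damped, so ease off gently.
- lane_r (a point): Middle of the right lane's floor (on the floor's top); axes as the tray's. In it a red STOP bar, 12 mm thick along x, 98 mm across the lane, 16 mm high, near face anywhere from x=+80 to +110 mm of here, set separately for each lane and not reported: it must be seen or felt. It is sprung: it gives 1 mm per 2 N towards +x, hits hard after 8 mm, and springs back, damped, so ease off gently.
- rod_l1: Loose brass spacer rod, square section 12 x 12 mm, 90 mm long along its y, about 110 g (80 to 145 g); origin at the centre of its underside. In the left (+y of the tray) lane, the one farthest from the robot, nearest the stop; lies roughly across the lane, up to 0.35 rad askew at the start.
- rod_l2: Loose brass spacer rod, square section 12 x 12 mm, 90 mm long along its y, about 110 g (80 to 145 g); origin at the centre of its underside. In the left (+y of the tray) lane, the middle one; lies roughly across the lane, up to 0.35 rad askew at the start.
- rod_l3: Loose brass spacer rod, square section 12 x 12 mm, 90 mm long along its y, about 110 g (80 to 145 g); origin at the centre of its underside. In the left (+y of the tray) lane, the one nearest the robot, first met by the rake; lies roughly across the lane, up to 0.35 rad askew at the start.
- rod_r1: Loose brass spacer rod, square section 12 x 12 mm, 90 mm long along its y, about 110 g (80 to 145 g); origin at the centre of its underside. In the right (-y of the tray) lane, the one farthest from the robot, nearest the stop; lies roughly across the lane, up to 0.35 rad askew at the start.
- rod_r2: Loose brass spacer rod, square section 12 x 12 mm, 90 mm long along its y, about 110 g (80 to 145 g); origin at the centre of its underside. In the right (-y of the tray) lane, the middle one; lies roughly across the lane, up to 0.35 rad askew at the start.
- rod_r3: Loose brass spacer rod, square section 12 x 12 mm, 90 mm long along its y, about 110 g (80 to 145 g); origin at the centre of its underside. In the right (-y of the tray) lane, the one nearest the robot, first met by the rake; lies roughly across the lane, up to 0.35 rad askew at the start.
- die_a: Bystander: loose dark steel cutting die, about 95 x 78 x 16 mm, behind the tray; origin at the underside.
- stamp: Bystander: loose numbering stamp on a blue and red ink pad, 60 x 100 mm, 48 mm tall; origin at the centre of its underside.
- glue: Bystander: loose jar with a yellow cap, 56 mm across, 110 mm tall; origin at the centre of its underside.
- tape: Bystander: loose cardboard tape ring, 90 mm across, 24 mm tall; origin at the centre of its underside.
- mug: Bystander: loose white mug, 80 mm across, 90 mm tall; origin at the centre of its underside.
- mallet: Bystander: loose hammer lying on the table; origin at the underside.
Mind the look-alikes: they are no part of the job. Several things have the shape of the mat; the one meant has the colours described above.

How it is judged:
On the way, in this order (a step that is already met when the one before it is completed fails the run):
1. The left lane's rods lie parallel and gap-free at the far end of the lane while the rake presses on them with more than 4 N for 0.25 s (angle between the y axis of each of rod_l1, rod_l2, rod_l3 and the y axis of tray, either way round below 0.07 rad and z of each of rod_l1, rod_l2, rod_l3 in the frame of tray below 0.009 m and y of rod_l1 in the frame of tray between 0 and 0.112 m and y of rod_l2 in the frame of tray between 0 and 0.112 m and y of rod_l3 in the frame of tray between 0 and 0.112 m and x of rod_l1 in the frame of tray above 0.069 m and x of rod_l2 in the frame of rod_l1 above -0.0145 m and distance between rod_l1 and rod_l2 below 0.025 m and x of rod_l3 in the frame of rod_l2 above -0.0145 m and distance between rod_l2 and rod_l3 below 0.025 m and (contact force between rake and rod_l1 above 4 N or contact force between rake and rod_l2 above 4 N or contact force between rake and rod_l3 above 4 N)), for 0.25 s.
2. The right lane's rods lie parallel and gap-free at the far end of the lane while the rake presses on them with more than 4 N for 0.25 s (angle between the y axis of each of rod_r1, rod_r2, rod_r3 and the y axis of tray, either way round below 0.07 rad and z of each of rod_r1, rod_r2, rod_r3 in the frame of tray below 0.009 m and y of rod_r1 in the frame of tray between -0.112 and 0 m and y of rod_r2 in the frame of tray between -0.112 and 0 m and y of rod_r3 in the frame of tray between -0.112 and 0 m and x of rod_r1 in the frame of tray above 0.069 m and x of rod_r2 in the frame of rod_r1 above -0.0145 m and distance between rod_r1 and rod_r2 below 0.025 m and x of rod_r3 in the frame of rod_r2 above -0.0145 m and distance between rod_r2 and rod_r3 below 0.025 m and (contact force between rake and rod_r1 above 4 N or contact force between rake and rod_r2 above 4 N or contact force between rake and rod_r3 above 4 N)), for 0.25 s.
At the end, for the whole second after the job is handed in: In each lane its three rods rest flat, within 0.07 rad of square across it, under 2.5 mm apart, the first at the far end (centre beyond x=69 mm of the tray); the rake stands at rest, upright within 0.08 rad, its centre within 50 mm (x) and 60 mm (y) of the mat's centre, let go (angle between the y axis of each of rod_l1, rod_l2, rod_l3, rod_r1, rod_r2, rod_r3 and the y axis of tray, either way round below 0.07 rad and z of each of rod_l1, rod_l2, rod_l3, rod_r1, rod_r2, rod_r3 in the frame of tray below 0.009 m and y of rod_l1 in the frame of tray between 0 and 0.112 m and y of rod_l2 in the frame of tray between 0 and 0.112 m and y of rod_l3 in the frame of tray between 0 and 0.112 m and x of each of rod_l1, rod_r1 in the frame of tray above 0.069 m and x of rod_l2 in the frame of rod_l1 above -0.0145 m and distance between rod_l1 and rod_l2 below 0.025 m and x of rod_l3 in the frame of rod_l2 above -0.0145 m and distance between rod_l2 and rod_l3 below 0.025 m and y of rod_r1 in the frame of tray between -0.112 and 0 m and y of rod_r2 in the frame of tray between -0.112 and 0 m and y of rod_r3 in the frame of tray between -0.112 and 0 m and x of rod_r2 in the frame of rod_r1 above -0.0145 m and distance between rod_r1 and rod_r2 below 0.025 m and x of rod_r3 in the frame of rod_r2 above -0.0145 m and distance between rod_r2 and rod_r3 below 0.025 m and linear speed of each of rod_l1, rod_l2, rod_l3, rod_r1, rod_r2, rod_r3, rake below 0.02 m/s and angle between rake's own z axis and vertical below 0.08 rad and z of rake in the frame of mat between 0 and 0.006 m and x of rake in the frame of mat between -0.05 and 0.05 m and y of rake in the frame of mat between -0.06 and 0.06 m); the robot touches nothing.
It fails at once if the rake pushes on a rod with more than 18 N (contact force between rake and rod_l1 above 18 N or contact force between rake and rod_l2 above 18 N or contact force between rake and rod_l3 above 18 N or contact force between rake and rod_r1 above 18 N or contact force between rake and rod_r2 above 18 N or contact force between rake and rod_r3 above 18 N).
It fails at once if the fingers touch a rod (contact force between the fingers and rod_l1 above 0.5 N or contact force between the fingers and rod_l2 above 0.5 N or contact force between the fingers and rod_l3 above 0.5 N or contact force between the fingers and rod_r1 above 0.5 N or contact force between the fingers and rod_r2 above 0.5 N or contact force between the fingers and rod_r3 above 0.5 N).
It fails at once if a bystander is moved by more than 20 mm (distance of any of die_a, stamp, glue, tape, mug, mallet from where it was at the start of the episode above 0.02 m).
It also fails if it takes over 69 s, if anything falls off the work surface, if the arm or the gripper's body presses on something with over 40 N, if the wrist force passes 120 N, or if a joint passes its speed limit or range.

## Working session

There is one attempt and no reset: what is moved stays moved. The work goes in short steps, Python scripts to look and compute and a shell command to move; the robot and the scene stay as the last step left them, time stands still between calls to the robot, and variables do not carry over. Pictures are saved under pics/ and viewed, at most 10 in all, crops included, and the job is handed in when it is done.

```bash
mkdir -p pics
python3 - <<'E'
from cell import arm
import cv2,numpy as np
for n in("scene","side"):
    im=arm.read_camera(n); cv2.imwrite(f"pics/{n}0.png",cv2.cvtColor(im,cv2.COLOR_RGB2BGR))
    m=arm.camera_model(n); print(n,m["vfov"],m["cx"],m["cy"],np.round(m["R"],3).tolist(),np.round(m["t"],3).tolist())
s=arm.sense(); print(s["time_s"],s["tool_pos"],np.round(s["tcp_rot"],3).tolist(),s["contact_force"])
E
```

```text
scene 48.313542517275735 287.27108501227895 205.75775507372398 [[-0.71, 0.704, 0.003], [0.569, 0.576, -0.587], [-0.415, -0.415, -0.809]] [0.359, -0.266, 1.645]
side 42.26768664098607 279.93417638697497 208.87630098212242 [[0.702, -0.712, -0.008], [-0.36, -0.345, -0.867], [0.614, 0.611, -0.499]] [-0.352, 0.263, 1.473]
0.1 [5.74447269e-01 1.25282624e-04 2.05355027e-01] [[0.0, 1.0, -0.002], [1.0, -0.0, 0.0], [0.0, -0.002, -1.0]] [-0.71077666 -0.25333892  0.50843159]
```

View pics/scene0.png

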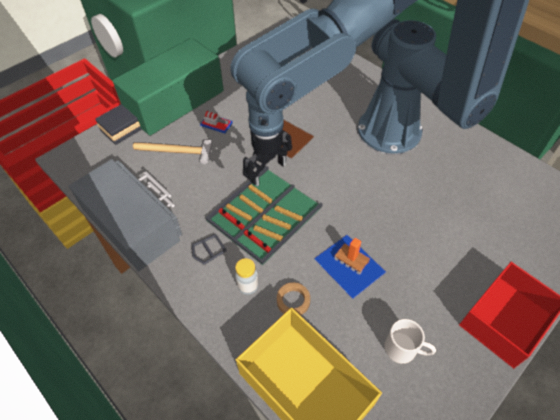

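View pics/side0.png

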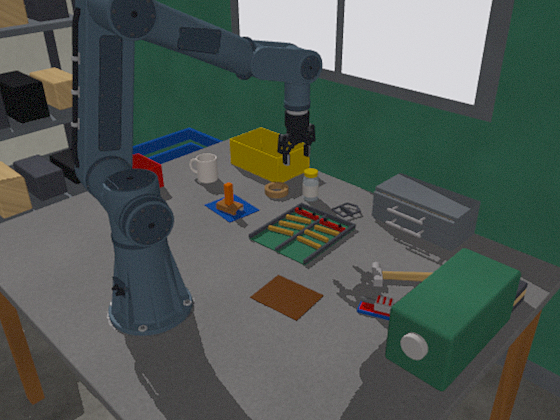

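The scene picture shows the tray around (265,215), the rake at (350,255) on the blue mat, the jar at (246,275), the tape at (293,297) and the hammer at (180,150). I'll enlarge crops.

Run:
```python
import cv2
a=cv2.imread("pics/scene0.png")[160:305,195:395]; cv2.imwrite("pics/c1.png",cv2.resize(a,None,fx=4,fy=4,interpolation=cv2.INTER_CUBIC))
a=cv2.imread("pics/side0.png")[165:270,195:365]; cv2.imwrite("pics/c2.png",cv2.resize(a,None,fx=4.6,fy=4.6,interpolation=cv2.INTER_CUBIC))
```

```text
(no output)
```

View pics/c1.png

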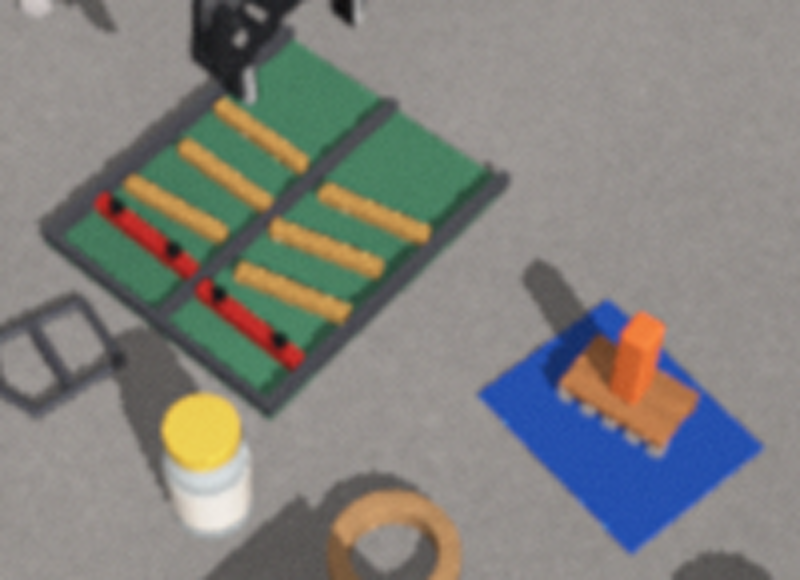

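View pics/c2.png

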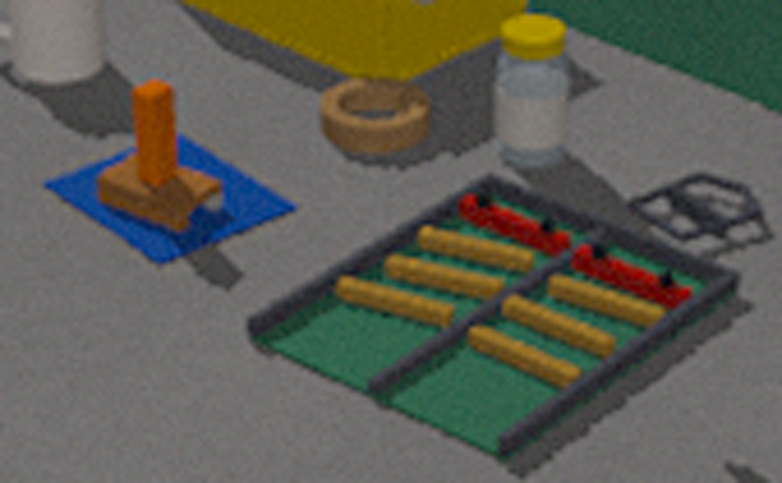

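The crops show the tray's corners, the mat's corners and the rake clearly. In the scene crop (x4, offset 195,160) the tray's top corners are at (45,232), (268,403), (508,180) and (290,32), and the mat's at (608,300), (480,395), (632,553) and (763,447). I'll fit poses to these.

```bash
cat > h.py <<'E'
from cell import arm
import numpy as np
from scipy.optimize import least_squares
C1=("scene",195,160,4.);C2=("side",195,165,4.6)
def proj(n,X):
    m=arm.camera_model(n); f=210/np.tan(np.radians(m["vfov"])/2)
    c=np.asarray(X)@np.array(m["R"]).T+m["t"]; return c[:,:2]/c[:,2:]*f+[m["cx"],m["cy"]]
def full(c,p): return np.array(p)/c[3]+[c[1],c[2]]
def fit(obs,x0):  # obs: list (crop, uv, local xyz with world z)
    def r(p):
        o=[]
        for c,uv,L in obs:
            X=[p[0]+np.cos(p[2])*L[0]-np.sin(p[2])*L[1],p[1]+np.sin(p[2])*L[0]+np.cos(p[2])*L[1],L[2]]
            o.append(proj(c[0],[X])[0]-full(c,uv))
        return np.ravel(o)
    s=least_squares(r,x0,loss="soft_l1"); return s.x,np.round(r(s.x).reshape(-1,2),1).tolist()
def back(c,uv,z):
    s=least_squares(lambda p:proj(c[0],[[p[0],p[1],z]])[0]-full(c,uv),[.6,0]); return s.x
E
python3 - <<'E'
from h import *
H=.136;W=.116;z=.018
t,r=fit([(C1,(45,232),(H,-W,z)),(C1,(268,403),(H,W,z)),(C1,(508,180),(-H,W,z)),(C1,(290,32),(-H,-W,z)),
 (C2,(250,325),(-H,W,z)),(C2,(490,178),(H,W,z)),(C2,(738,275),(H,-W,z)),(C2,(505,440),(-H,-W,z)),(C1,(392,102),(-H,0,.014)),(C2,(375,382),(-H,0,.014))],[.6,0,0])
print("tray",t,r)
a,b,z=.065,.08,.003
m,r=fit([(C1,(608,300),(-a,-b,z)),(C1,(480,395),(a,-b,z)),(C1,(632,553),(a,b,z)),(C1,(763,447),(-a,b,z)),(C2,(45,185),(-a,b,z)),(C2,(295,208),(a,-b,z)),(C2,(163,262),(-a,-b,z))],[.6,.2,0])
print("mat",m,r)
z=.025
k,r=fit([(C1,(592,338),(-.025,-.042,z)),(C1,(697,397),(-.025,.042,z)),(C1,(662,440),(.025,.042,z)),(C1,(562,380),(.025,-.042,z)),
 (C1,(642,312),(-.013,-.011,.103)),(C1,(665,325),(-.013,.011,.103)),(C1,(652,347),(.013,.011,.103)),(C1,(627,335),(.013,-.011,.103)),
 (C2,(98,180),(-.025,.042,z)),(C2,(190,205),(-.025,-.042,z)),(C2,(220,183),(.025,-.042,z)),(C2,(133,92),(-.013,.011,.103)),(C2,(172,88),(.013,-.011,.103)),(C2,(152,82),(.013,.011,.103))],[m[0],m[1],0.])
print("rake",k,r)
def loc(P): d=P-t[:2];c,s=np.cos(t[2]),np.sin(t[2]);return np.round([c*d[0]+s*d[1],-s*d[0]+c*d[1]],4)
for n,c,ps in[("L",C1,[(212,283),(303,352)]),("R",C1,[(105,197),(197,268)]),("L",C2,[(462,203),(557,245)]),("R",C2,[(575,255),(683,298)])]:
    print("stop",n,[loc(back(c,p,.02)) for p in ps])
print("rods", [[loc(back(C1,p,.016)) for p in q] for q in [((240,268),(348,315)),((273,228),(380,270)),((322,190),(428,235)),((130,182),(225,235)),((182,146),(270,203)),((218,104),(305,165))]])
for n,u,v,z in[("jar",203,430,.11),("tape",395,520,.024)]: print(n,back(C1,(u,v),z))
E
```

```text
tray [ 0.55672346 -0.04930908  0.07157537] [[-1.6, -1.2], [-0.8, 0.8], [-0.2, -2.1], [-1.4, -3.0], [-1.4, -2.3], [-0.9, -2.0], [-0.1, -1.4], [-0.3, -0.6], [0.1, -1.3], [-1.4, -0.8]]
mat [ 0.50854552  0.2528462  -0.09125154] [[-0.6, -0.9], [-1.5, -0.2], [-0.3, 0.3], [0.2, -0.4], [-1.7, -1.7], [-0.2, -1.8], [-1.5, -1.0]]
rake [0.49446966 0.24658948 0.18957597] [[0.4, -1.4], [0.0, -1.7], [0.1, 0.6], [-1.1, 0.6], [-1.5, -1.3], [-0.1, -0.7], [-1.6, 0.7], [-2.6, -0.3], [-1.5, -1.8], [-2.7, -0.8], [-0.5, -2.0], [-1.5, -1.5], [-0.2, -1.9], [-0.9, -2.2]]
stop L [array([0.0871, 0.0175]), array([0.0865, 0.1071])]
stop R [array([ 0.0847, -0.0972]), array([0.0849, 0.    ])]
stop L [array([0.0803, 0.0944]), array([0.0768, 0.0022])]
stop R [array([ 0.0739, -0.0164]), array([ 0.0755, -0.1101])]
rods [[array([0.0623, 0.0219]), array([0.0402, 0.1091])], [array([0.0198, 0.0158]), array([-0.0046,  0.1009])], [array([-0.0306,  0.02  ]), array([-0.052 ,  0.1075])], [array([ 0.0605, -0.0954]), array([ 0.0482, -0.0069])], [array([ 0.0097, -0.0897]), array([ 0.0044, -0.0016])], [array([-0.0386, -0.0975]), array([-0.0396, -0.0057])]]
jar [0.75624864 0.10117536]
tape [0.68323045 0.20369666]
```

```bash
python3 -m pendant '[[[0.5,-0.2,0],-0.1],[[1.6,-0.5,0],-0.4],[[3,-1,0],-0.7],[[4.5,-1.5,0],-1],[[6,-2,0],-1.3],[[7.5,-2.4,0],-1.7],[[8.8,-2.8,0],-2],[[9.6,-3.1,0],-2.2],[[9.86,-3.2,0],-2.2],[[9.86,-3.2,0],-2.2],[[9.86,-3.2,0],-2.2]]' 1 40
python3 - <<'E'
from h import *
import cv2
s=arm.sense(); m=arm.camera_model("wrist")
im=arm.read_camera("wrist"); cv2.imwrite("pics/w1.png",cv2.cvtColor(im,cv2.COLOR_RGB2BGR))
print(m["vfov"],np.round(m["R"],3).tolist(),m["t"])
k=[.4945,.2466,.19];c,q=np.cos(k[2]),np.sin(k[2])
for x,y,z in[(-.013,-.011,.103),(-.013,.011,.103),(.013,.011,.103),(.013,-.011,.103),(.025,.042,.025),(.025,-.042,.025),(-.025,.042,.025),(-.025,-.042,.025)]:
    print((x,y,z),proj("wrist",[[k[0]+c*x-q*y,k[1]+q*x+c*y,z]]).round(1))
E
```

```text
time_s: 1.02
tool_pos: [0.4947, 0.2465, 0.2061]
tcp_rot: [[-0.192, 0.981, -0.0], [0.981, 0.192, -0.001], [-0.001, -0.0, -1.0]]
contact_force: [-0.3, -0.3, -0.3]
width: 1.001
grip_force: 0.0
60.88654401272344 [[0.982, 0.191, -0.001], [0.181, -0.928, 0.325], [0.062, -0.319, -0.946]] [-0.5317641   0.09715838  0.4295052 ]
(-0.013, -0.011, 0.103) [[263.1 204.7]]
(-0.013, 0.011, 0.103) [[262.8 178.1]]
(0.013, 0.011, 0.103) [[295.9 178.2]]
(0.013, -0.011, 0.103) [[295.5 204.7]]
(0.025, 0.042, 0.025) [[305.3 126. ]]
(0.025, -0.042, 0.025) [[303.3 208.2]]
(-0.025, 0.042, 0.025) [[253.3 126. ]]
(-0.025, -0.042, 0.025) [[255.1 208.2]]
```

View pics/w1.png

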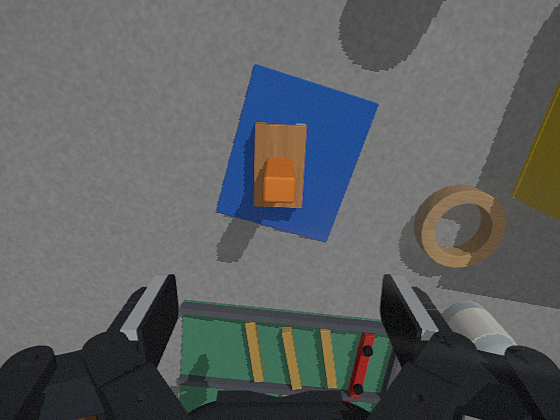

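The wrist view matches the prediction: foot corners at (256,124), (306,126), (302,208) and (255,207). I'll descend and grip.

```bash
python3 -m pendant '[[[0,0,0.4],0],[[0,0,1.3],0],[[0,0,2.4],0],[[0,0,3.5],0],[[0,0,4.6],0],[[0,0,5.5],0],[[0,0,6.2],0],[[0,0,6.5],0],[[0,0,6.5],0],[[0,0,6.5],0]]' 1 60; python3 -m pendant '[[[0,0,0],0],[[0,0,0],0],[[0,0,0],0],[[0,0,0],0],[[0,0,0],0],[[0,0,0],0],[[0,0,0],0],[[0,0,0],0]]' 0 80;  python3 -m pendant '[[[0,0,-0.1],0],[[0,0,-0.4],0],[[0,0,-1],0],[[0,0,-1.8],0],[[0,0,-2.5],0],[[0,0,-3],0],[[0,0,-3.2],0],[[0,0,-3.2],0],[[0,0,-3.2],0]]'
```

```text
time_s: 1.9
tool_pos: [0.4954, 0.2458, 0.0437]
tcp_rot: [[-0.19, 0.982, -0.0], [0.982, 0.19, -0.0], [-0.0, -0.0, -1.0]]
contact_force: [0.2, 0.2, 0.0]
width: 0.998
grip_force: 0.0
time_s: 2.57
tool_pos: [0.4954, 0.2467, 0.0445]
tcp_rot: [[-0.191, 0.982, 0.001], [0.982, 0.191, 0.0], [-0.0, 0.001, -1.0]]
contact_force: [-1.5, -0.0, 5.4]
width: 0.294
grip_force: 78.4
time_s: 3.32
tool_pos: [0.4946, 0.2464, 0.1232]
tcp_rot: [[-0.191, 0.982, -0.001], [0.982, 0.191, -0.0], [-0.0, -0.001, -1.0]]
contact_force: [-0.9, -0.1, -3.5]
width: 0.295
grip_force: 78.4
```

Run:
```python
from h import *
import cv2
R=np.array([[0.982,0.191,-0.001],[0.181,-0.928,0.325],[0.062,-0.319,-0.946]]);T=np.array([-0.5317641,0.09715838,0.4295052]);U,_,V=np.linalg.svd(R);R=U@V
m=arm.camera_model("wrist");f=210/np.tan(np.radians(60.8865)/2)
def bk(u,v,z):
    d=R.T@[(u-m["cx"])/f,(v-m["cy"])/f,1];o=-R.T@T;return (o+d*(z-o[2])/d[2])[:2]
def pr(X): c=R@X+T;return (c[:2]/c[2]*f+[m["cx"],m["cy"]]).round(1)
t=np.array([.5567,-.0493,.0716]);c,s=np.cos(t[2]),np.sin(t[2])
def loc(P): d=P-t[:2];return np.round([c*d[0]+s*d[1],-s*d[0]+c*d[1]],4)
for x,y,z in[(-.136,.116,.018),(0.05,.116,.018),(-.136,.108,.018),(-.136,.004,.014)]: print((x,y,z),pr(np.array([t[0]+c*x-s*y,t[1]+s*x+c*y,z])))
for n,u,v,z in[("corner",183,301,.018),("walltop",385,320,.018),("div",181,378,.014),("stop",364,337,.02),("stop",349,396,.02)]: print(n,bk(u,v,z),loc(bk(u,v,z)))
im=cv2.imread("pics/w1.png")[285:415,165:415];cv2.imwrite("pics/w1c.png",cv2.resize(im,None,fx=3.2,fy=3.2,interpolation=cv2.INTER_CUBIC))
```

```text
(-0.136, 0.116, 0.018) [180.3 310. ]
(0.05, 0.116, 0.018) [336.5 326. ]
(-0.136, 0.108, 0.018) [180.1 315.7]
(-0.136, 0.004, 0.014) [178.4 381.5]
corner [0.41457875 0.06960566] [-0.1333  0.1288]
walltop [0.65275876 0.08927594] [0.1057 0.1313]
div [ 0.4235052 -0.0487216] [-0.1328  0.0101]
stop [0.63395486 0.06233721] [0.085  0.1058]
stop [ 0.63961576 -0.0303679 ] [0.0841 0.013 ]
```

View pics/w1c.png

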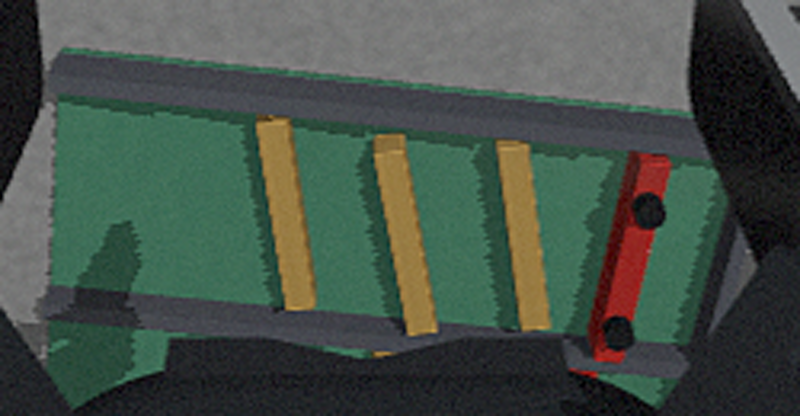

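```bash
python3 -m pendant '[[[-0.3,-0.1,0],0.1],[[-1.2,-0.5,0],0.3],[[-2.4,-1,0],0.5],[[-3.7,-1.5,0],0.7],[[-5,-2.1,0],0.9],[[-6.3,-2.6,0],1.1],[[-7.6,-3.1,0],1.2],[[-8.6,-3.6,0],1.3],[[-9.2,-3.8,0],1.37],[[-9.33,-3.88,0],1.37],[[-9.33,-3.88,0],1.37],[[-9.33,-3.88,0],1.37]]'; python3 -m pendant '[[[0,0,0],0],[[0,0,0],0],[[0,0,0],0],[[0,0,0],0]]'
python3 - <<'E'
from h import *
import cv2
s=arm.sense();print(s["tool_pos"],s["contact_force"],s["moment"])
a=arm.read_camera("scene")[150:290,190:350];b=arm.read_camera("side")[150:270,230:380]
v=np.hstack([cv2.resize(a,(400,350),interpolation=2),cv2.resize(b,(400,350),interpolation=2)])
cv2.imwrite("pics/e1.png",cv2.cvtColor(v,cv2.COLOR_RGB2BGR))
E
```

```text
time_s: 4.32
tool_pos: [0.4438, -0.0007, 0.1231]
tcp_rot: [[-0.072, 0.997, -0.001], [0.997, 0.072, 0.001], [0.001, -0.001, -1.0]]
contact_force: [0.0, -0.0, -2.9]
width: 0.29
grip_force: 78.6
time_s: 4.65
tool_pos: [0.4443, -0.0003, 0.1236]
tcp_rot: [[-0.074, 0.997, -0.0], [0.997, 0.074, 0.0], [0.0, -0.0, -1.0]]
contact_force: [-0.1, -0.3, -2.4]
width: 0.29
grip_force: 78.7
[ 4.44326073e-01 -2.98903328e-04  1.23626634e-01] [-0.12867701 -0.25143893 -2.41791381] [0.02724718 0.01741217 0.0138118 ]
```

View pics/e1.png

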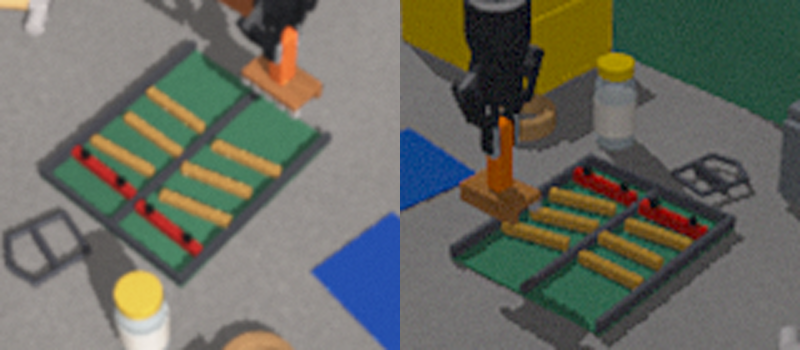

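The rake is held upright, in line with the left lane's near end. I'll lower it.

```bash
python3 -m pendant '[[[0,0,0.3],0],[[0,0,0.9],0],[[0,0,1.6],0],[[0,0,2.2],0],[[0,0,2.6],0],[[0,0,2.8],0],[[0,0,2.9],0],[[0,0,3],0],[[0,0,3],0],[[0,0,3],0]]'
```

```text
time_s: 5.58
tool_pos: [0.4449, -0.0011, 0.0492]
tcp_rot: [[-0.072, 0.997, 0.001], [0.997, 0.072, -0.0], [-0.0, 0.001, -1.0]]
contact_force: [-0.5, -0.1, -2.3]
width: 0.293
grip_force: 78.6
```

```bash
python3 -m pendant '[[[0,0.05,0.04],0],[[0,0.15,0.04],0],[[0,0.27,0.04],0],[[0,0.39,0.04],0],[[0,0.51,0.04],0],[[0,0.63,0.04],0],[[0,0.75,0.04],0],[[0,0.87,0.04],0],[[0,0.99,0.04],0],[[0,1.11,0.04],0],[[0,1.23,0.04],0],[[0,1.35,0.04],0]]' | grep -v rot; python3 -m pendant '[[[0,0.12,0],0],[[0,0.24,0],0],[[0,0.36,0],0],[[0,0.48,0],0],[[0,0.6,0],0],[[0,0.72,0],0],[[0,0.84,0],0],[[0,0.96,0],0],[[0,1.08,0],0],[[0,1.2,0],0],[[0,1.32,0],0],[[0,1.44,0],0]]'
```

```text
time_s: 6.58
tool_pos: [0.4781, 0.0016, 0.0476]
contact_force: [-0.1, -0.7, -3.1]
width: 0.293
grip_force: 78.6
time_s: 7.58
tool_pos: [0.5141, 0.0042, 0.0476]
tcp_rot: [[-0.072, 0.997, -0.0], [0.997, 0.072, 0.0], [0.0, -0.0, -1.0]]
contact_force: [-1.7, 0.2, -3.0]
width: 0.293
grip_force: 78.7
```

```bash
python3 -m pendant '[[[0,0.1,0],0],[[0,0.2,0],0],[[0,0.3,0],0],[[0,0.4,0],0],[[0,0.5,0],0],[[0,0.6,0],0],[[0,0.7,0],0],[[0,0.8,0],0],[[0,0.9,0],0],[[0,1,0],0],[[0,1.1,0],0],[[0,1.2,0],0]]' | grep -v rot; python3 -m pendant '[[[0,0.07,0],0],[[0,0.14,0],0],[[0,0.21,0],0],[[0,0.28,0],0],[[0,0.35,0],0],[[0,0.42,0],0],[[0,0.49,0],0],[[0,0.56,0],0],[[0,0.63,0],0],[[0,0.7,0],0],[[0,0.7,0],0],[[0,0.7,0],0]]'
```

```text
time_s: 8.58
tool_pos: [0.5438, 0.0063, 0.0476]
contact_force: [-3.3, 0.1, -1.7]
width: 0.297
grip_force: 78.7
time_s: 9.58
tool_pos: [0.5617, 0.0075, 0.0477]
tcp_rot: [[-0.072, 0.997, 0.001], [0.997, 0.072, 0.0], [-0.0, 0.001, -1.0]]
contact_force: [-0.6, -0.1, -2.8]
width: 0.295
grip_force: 78.6
```

```bash
python3 -m pendant '[[[0,0.04,0],0],[[0,0.08,0],0],[[0,0.12,0],0],[[0,0.16,0],0],[[0,0.2,0],0],[[0,0.24,0],0],[[0,0.24,0],0]]'
```

```text
time_s: 10.17
tool_pos: [0.5676, 0.008, 0.0477]
tcp_rot: [[-0.072, 0.997, 0.0], [0.997, 0.072, -0.0], [-0.0, 0.0, -1.0]]
contact_force: [-2.7, -0.6, -1.9]
width: 0.293
grip_force: 78.9
```

```bash
python3 -m pendant '[[[0,0.04,0],0],[[0,0.08,0],0],[[0,0.12,0],0],[[0,0.16,0],0],[[0,0.16,0],0]]' |grep -E "force:|pos"; python3 -m pendant '[[[0,0.04,0],0],[[0,0.08,0],0],[[0,0.12,0],0],[[0,0.12,0],0]]' |grep -E "force:|pos"
```

```text
tool_pos: [0.5716, 0.0083, 0.0477]
contact_force: [-1.2, -0.1, -2.0]
grip_force: 78.9
tool_pos: [0.5746, 0.0085, 0.0477]
contact_force: [-2.7, -0.8, -1.9]
grip_force: 78.8
```

```bash
python3 -m pendant '[[[0,0.03,0],0],[[0,0.06,0],0],[[0,0.08,0],0],[[0,0.08,0],0]]' |grep -E "force:|pos"; python3 -m pendant '[[[0,0.03,0],0],[[0,0.06,0],0],[[0,0.08,0],0],[[0,0.08,0],0]]' |grep -E "force:|pos"
```

```text
tool_pos: [0.5764, 0.0086, 0.0477]
contact_force: [-1.5, -0.8, -1.7]
grip_force: 78.8
tool_pos: [0.578, 0.0087, 0.0476]
contact_force: [-4.1, -1.0, -0.1]
grip_force: 78.9
```

```bash
python3 -m pendant '[[[0,0.02,0],0],[[0,0.04,0],0],[[0,0.06,0],0],[[0,0.06,0],0],[[0,0.06,0],0]]' |grep -E "force:|pos"
python3 - <<'E'
from h import *
import cv2
s=arm.sense();print(s["contact_force"],s["moment"])
a=arm.read_camera("scene")[150:290,190:350];b=arm.read_camera("side")[150:270,230:380]
v=np.hstack([cv2.resize(a,(400,350),interpolation=2),cv2.resize(b,(400,350),interpolation=2)])
cv2.imwrite("pics/e2.png",cv2.cvtColor(v,cv2.COLOR_RGB2BGR))
E
```

```text
tool_pos: [0.5789, 0.0088, 0.0476]
contact_force: [-5.9, -1.9, 1.6]
grip_force: 79.0
[-5.9204424  -1.9030399   1.59719352] [-0.2111893   1.35070997  0.05556198]
```

View pics/e2.png

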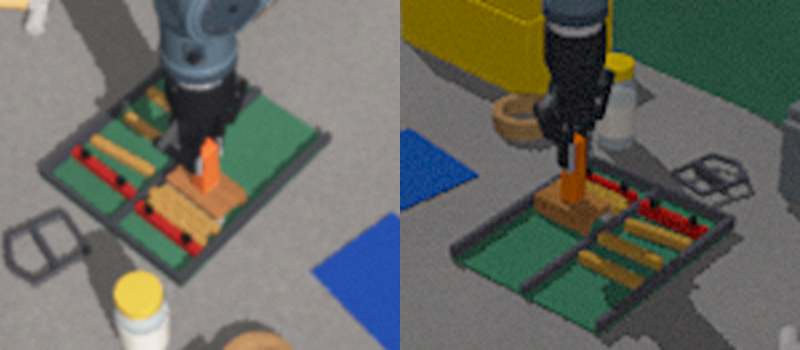

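The three left rods lie closed between the rake and the red stop. I'll press on to about 8 to 9 N and hold.

```bash
python3 -m pendant '[[[0,0.02,0],0],[[0,0.04,0],0],[[0,0.06,0],0],[[0,0.06,0],0],[[0,0.06,0],0]]' |grep -E "force:|pos|rot"; python3 -m pendant '[[[0,0.02,0],0],[[0,0.03,0],0],[[0,0.03,0],0],[[0,0.03,0],0]]' |grep -E "force:|pos|rot"
```

```text
tool_pos: [0.5797, 0.0088, 0.0475]
tcp_rot: [[-0.073, 0.997, -0.003], [0.997, 0.073, -0.0], [-0.0, -0.003, -1.0]]
contact_force: [-8.1, -0.7, 3.0]
grip_force: 79.1
tool_pos: [0.5801, 0.0088, 0.0474]
tcp_rot: [[-0.073, 0.997, -0.004], [0.997, 0.073, -0.0], [-0.0, -0.004, -1.0]]
contact_force: [-8.5, -2.6, 2.7]
grip_force: 79.2
```

```bash
python3 -m pendant '[[[0,0.02,0],0],[[0,0.04,-0.01],0],[[0,0.04,-0.02],0],[[0,0.04,-0.02],0],[[0,0.04,-0.02],0],[[0,0.04,-0.02],0],[[0,0.04,-0.02],0],[[0,0.04,-0.02],0],[[0,0.04,-0.02],0],[[0,0.04,-0.02],0],[[0,0.04,-0.02],0],[[0,0.04,-0.02],0]]' |grep -E "force:|pos|time"
```

```text
time_s: 13.85
tool_pos: [0.5808, 0.0089, 0.0473]
contact_force: [-7.9, -1.9, 0.3]
grip_force: 78.9
```

```bash
for i in 1 2; do python3 -m pendant '[[[0,-0.015,0],0],[[0,-0.03,0],0],[[0,-0.045,0],0],[[0,-0.06,0],0],[[0,-0.075,0],0],[[0,-0.09,0],0],[[0,-0.105,0],0],[[0,-0.12,0],0],[[0,-0.135,0],0],[[0,-0.15,0],0],[[0,-0.165,0],0],[[0,-0.18,0],0]]' |grep -E "force:|pos|time"; done
```

```text
time_s: 14.85
tool_pos: [0.5792, 0.0088, 0.0486]
contact_force: [-1.3, 0.3, -4.6]
grip_force: 78.6
time_s: 15.85
tool_pos: [0.5739, 0.0085, 0.0482]
contact_force: [-0.4, -0.6, -3.3]
grip_force: 78.8
```

```bash
python3 -m pendant '[[[0,-0.05,0],0],[[0,-0.12,0],0],[[0,-0.22,0],0],[[0,-0.35,-0.1],0],[[0,-0.5,-0.4],0],[[0,-0.7,-0.9],0],[[0,-1,-1.4],0],[[0,-1.4,-1.9],0],[[0,-2,-2.3],0],[[0,-2.7,-2.4],0],[[0,-3.4,-2.4],0],[[0,-4,-2.4],0]]' |grep -E "force:|pos|time"; python3 -m pendant '[[[-0.3,-0.4,0],0],[[-0.9,-0.7,0],0],[[-1.8,-0.8,0],0],[[-2.8,-0.8,0],0],[[-3.6,-0.8,0],0],[[-4.2,-0.8,0],0],[[-4.4,-0.8,0],0],[[-4.48,-0.8,0],0],[[-4.48,-0.8,0],0],[[-4.48,-0.8,0],0]]' |grep -E "force:|pos|time|rot";python3 - <<'E'
from h import *
import cv2
a=arm.read_camera("scene")[150:290,190:350];b=arm.read_camera("side")[150:270,230:380]
v=np.hstack([cv2.resize(a,(400,350),interpolation=2),cv2.resize(b,(400,350),interpolation=2)])
cv2.imwrite("pics/e3.png",cv2.cvtColor(v,cv2.COLOR_RGB2BGR))
E
```

```text
time_s: 16.85
tool_pos: [0.4733, 0.0012, 0.1091]
contact_force: [-0.7, -0.3, -2.3]
grip_force: 78.9
time_s: 17.68
tool_pos: [0.4622, -0.1113, 0.1081]
tcp_rot: [[-0.073, 0.997, -0.0], [0.997, 0.073, 0.0], [0.001, -0.0, -1.0]]
contact_force: [-0.2, 0.7, -3.3]
grip_force: 78.9
```

View pics/e3.png

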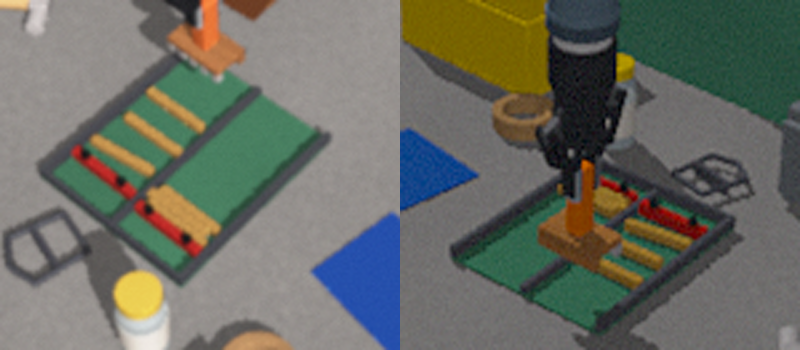

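The left row stays closed and square against its stop; the rake is over the near end of the right lane. I'll lower it and comb.

```bash
python3 -m pendant '[[[0,0,0.3],0],[[0,0,0.9],0],[[0,0,1.5],0],[[0,0,1.9],0],[[0,0,2.2],0],[[0,0,2.3],0],[[0,0,2.38],0],[[0,0,2.38],0],[[0,0,2.38],0]]' |grep -E "force:|pos|time"; python3 -m pendant '[[[0,0.05,0],0],[[0,0.15,0],0],[[0,0.27,0],0],[[0,0.39,0],0],[[0,0.51,0],0],[[0,0.63,0],0],[[0,0.75,0],0],[[0,0.87,0],0],[[0,0.99,0],0],[[0,1.11,0],0],[[0,1.23,0],0],[[0,1.35,0],0]]' | grep -E "force:|pos|time"
```

```text
time_s: 18.53
tool_pos: [0.4629, -0.1122, 0.0492]
contact_force: [-0.6, 0.3, -3.0]
grip_force: 78.8
time_s: 19.53
tool_pos: [0.496, -0.1094, 0.0486]
contact_force: [-1.6, -0.4, -2.1]
grip_force: 78.9
```

```bash
for i in 1 2; do python3 -m pendant '[[[0,0.11,0],0],[[0,0.22,0],0],[[0,0.33,0],0],[[0,0.44,0],0],[[0,0.55,0],0],[[0,0.66,0],0],[[0,0.77,0],0],[[0,0.88,0],0],[[0,0.99,0],0],[[0,1.1,0],0],[[0,1.21,0],0],[[0,1.32,0],0]]' | grep -E "force:|pos|time";done;  python3 -m pendant '[[[0,0.06,0],0],[[0,0.12,0],0],[[0,0.18,0],0],[[0,0.24,0],0],[[0,0.3,0],0],[[0,0.36,0],0],[[0,0.36,0],0]]' | grep -E "force:|pos|time"
```

```text
time_s: 20.53
tool_pos: [0.5289, -0.107, 0.0486]
contact_force: [-0.9, 0.5, -1.5]
grip_force: 79.0
time_s: 21.53
tool_pos: [0.562, -0.1046, 0.0486]
contact_force: [-1.6, 0.5, -2.0]
grip_force: 78.9
time_s: 22.12
tool_pos: [0.5713, -0.104, 0.0487]
contact_force: [-1.9, -0.4, -3.1]
grip_force: 78.9
```

```bash
python3 -m pendant '[[[0,0.04,0],0],[[0,0.08,0],0],[[0,0.12,0],0],[[0,0.16,0],0],[[0,0.16,0],0]]' |grep -E "force:|pos"; python3 -m pendant '[[[0,0.03,0],0],[[0,0.06,0],0],[[0,0.09,0],0],[[0,0.12,0],0],[[0,0.12,0],0]]' |grep -E "force:|pos"
```

```text
tool_pos: [0.5751, -0.1038, 0.0487]
contact_force: [-1.5, 0.5, -3.5]
grip_force: 79.0
tool_pos: [0.578, -0.1036, 0.0487]
contact_force: [-1.3, 0.2, -2.8]
grip_force: 79.0
```

```bash
python3 -m pendant '[[[0,0.03,0],0],[[0,0.06,0],0],[[0,0.09,0],0],[[0,0.12,0],0],[[0,0.12,0],0]]' |grep -E "force:|pos"; python3 -m pendant '[[[0,0.03,0],0],[[0,0.06,0],0],[[0,0.08,0],0],[[0,0.08,0],0]]' |grep -E "force:|pos"
```

```text
tool_pos: [0.5806, -0.1034, 0.0487]
contact_force: [-2.9, -1.0, -0.9]
grip_force: 79.1
tool_pos: [0.5817, -0.1034, 0.0486]
contact_force: [-7.3, -0.6, 1.6]
grip_force: 79.3
```

```bash
python3 -m pendant '[[[0,0.02,0],0],[[0,0.03,0],0],[[0,0.03,0],0],[[0,0.03,0],0]]' |grep -E "force:|pos|rot";python3 -m pendant '[[[0,0.02,0],0],[[0,0.03,-0.01],0],[[0,0.03,-0.02],0],[[0,0.03,-0.02],0],[[0,0.03,-0.02],0],[[0,0.03,-0.02],0],[[0,0.03,-0.02],0],[[0,0.03,-0.02],0],[[0,0.03,-0.02],0]]' |grep -E "force:|pos|time"
```

```text
tool_pos: [0.5821, -0.1034, 0.0486]
tcp_rot: [[-0.073, 0.997, -0.003], [0.997, 0.073, -0.0], [0.0, -0.003, -1.0]]
contact_force: [-7.5, -1.9, 2.2]
grip_force: 79.3
time_s: 24.78
tool_pos: [0.5827, -0.1033, 0.0486]
contact_force: [-6.3, -1.3, -0.5]
grip_force: 79.1
```

```bash
python3 -m pendant '[[[0,0.02,0],0],[[0,0.04,0],0],[[0,0.06,0],0],[[0,0.07,0],0],[[0,0.07,0],0],[[0,0.07,0],0],[[0,0.07,0],0],[[0,0.07,0],0],[[0,0.07,0],0],[[0,0.07,0],0],[[0,0.07,0],0]]' |grep -E "force:|pos|time"
python3 - <<'E'
from h import *
import cv2
a=arm.read_camera("scene")[150:290,190:350];b=arm.read_camera("side")[150:270,230:380]
v=np.hstack([cv2.resize(a,(400,350),interpolation=2),cv2.resize(b,(400,350),interpolation=2)])
cv2.imwrite("pics/e4.png",cv2.cvtColor(v,cv2.COLOR_RGB2BGR))
E
```

```text
time_s: 25.7
tool_pos: [0.5836, -0.1033, 0.0486]
contact_force: [-10.5, -2.6, 3.0]
grip_force: 79.4
```

View pics/e4.png

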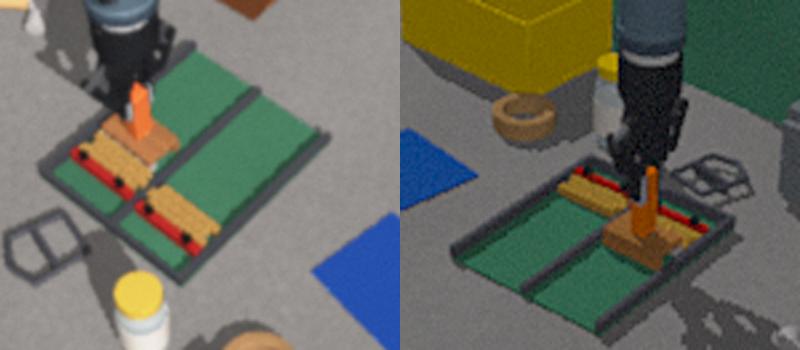

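Both rows are closed against their stops. I'll ease off slowly (this was the last picture I may view).

```bash
for i in 1 2; do python3 -m pendant '[[[0,-0.015,0],0],[[0,-0.03,0],0],[[0,-0.045,0],0],[[0,-0.06,0],0],[[0,-0.075,0],0],[[0,-0.09,0],0],[[0,-0.105,0],0],[[0,-0.12,0],0],[[0,-0.135,0],0],[[0,-0.15,0],0],[[0,-0.165,0],0],[[0,-0.18,0],0]]' |grep -E "force:|pos|time"; done; python3 -m pendant '[[[0,-0.03,0],0],[[0,-0.08,0],0],[[0,-0.15,0],0],[[0,-0.25,0],0],[[0,-0.4,-0.1],0],[[0,-0.5,-0.4],0],[[0,-0.6,-0.9],0],[[0,-0.8,-1.4],0],[[0,-1,-2],0],[[0,-1.2,-2.5],0],[[0,-1.2,-2.8],0],[[0,-1.2,-2.8],0]]' |grep -E "force:|pos|time|rot"
```

```text
time_s: 26.8
tool_pos: [0.5819, -0.1033, 0.0494]
contact_force: [-2.4, -1.9, -3.9]
grip_force: 78.7
time_s: 27.8
tool_pos: [0.5771, -0.1036, 0.0492]
contact_force: [1.4, -0.1, -2.1]
grip_force: 79.0
time_s: 28.8
tool_pos: [0.5489, -0.1065, 0.1224]
tcp_rot: [[-0.072, 0.997, 0.005], [0.997, 0.072, -0.002], [-0.002, 0.005, -1.0]]
contact_force: [0.5, -0.3, -1.3]
grip_force: 79.1
```

```bash
python3 -m pendant '[[[0.4,0,0],0],[[1.2,-0.1,0],0],[[2.4,-0.2,0],0],[[3.7,-0.3,0],0],[[5,-0.4,0],0],[[6.3,-0.5,0],0],[[7.6,-0.58,0],0],[[8.9,-0.58,0],0],[[10.2,-0.58,0],0],[[11.5,-0.58,0],0],[[12.6,-0.58,0],0],[[13.4,-0.58,0],0]]' |grep -E "force:|pos|time"; python3 -m pendant '[[[0.6,0,0],0],[[0.9,0,0],0],[[1.05,0,0],0],[[1.05,0,0.3],0],[[1.05,0,0.9],0],[[1.05,0,1.6],0],[[1.05,0,2.2],0],[[1.05,0,2.5],0],[[1.05,0,2.7],0],[[1.05,0,2.8],0],[[1.05,0,2.85],0],[[1.05,0,2.85],0]]' |grep -E "force:|pos|time|rot"
```

```text
time_s: 29.8
tool_pos: [0.5068, 0.2304, 0.1181]
contact_force: [-0.2, 0.1, -2.7]
grip_force: 79.0
time_s: 30.8
tool_pos: [0.5071, 0.2534, 0.0484]
tcp_rot: [[-0.072, 0.997, 0.001], [0.997, 0.072, 0.0], [0.0, 0.001, -1.0]]
contact_force: [-0.2, -0.2, -2.6]
grip_force: 79.0
```

Now ease down until the mat is felt (expected near TCP z = 0.0445).

```bash
python3 -m pendant '[[[0,0,0.03],0],[[0,0,0.06],0],[[0,0,0.08],0],[[0,0,0.08],0]]' |grep -E "force:|pos"; python3 -m pendant '[[[0,0,0.02],0],[[0,0,0.04],0],[[0,0,0.05],0],[[0,0,0.05],0]]' |grep -E "force:|pos"
```

```text
tool_pos: [0.5067, 0.2536, 0.0462]
contact_force: [0.1, -0.0, -2.5]
grip_force: 79.0
tool_pos: [0.5065, 0.2535, 0.0446]
contact_force: [-0.3, -0.6, -2.3]
grip_force: 79.0
```

```bash
python3 -m pendant '[[[0,0,0.02],0],[[0,0,0.04],0],[[0,0,0.04],0]]' |grep -E "force:|pos"; python3 -m pendant '[[[0,0,0.02],0],[[0,0,0.04],0],[[0,0,0.04],0]]' |grep -E "force:|pos|moment"
```

```text
tool_pos: [0.5066, 0.2535, 0.0446]
contact_force: [-3.9, -0.8, 5.7]
grip_force: 80.1
tool_pos: [0.5066, 0.2535, 0.0445]
contact_force: [-6.7, -2.4, 13.9]
grip_force: 81.1
```

```bash
python3 -m pendant '[[[0,0,-0.02],0],[[0,0,-0.04],0],[[0,0,-0.05],0],[[0,0,-0.05],0]]' |grep -E "force:|pos"; python3 -m pendant '[[[0,0,0],0],[[0,0,0],0],[[0,0,0],0],[[0,0,0],0],[[0,0,0],0],[[0,0,0],0],[[0,0,0],0]]' 1 |grep -E "force|pos|width"; python3 -m pendant '[[[0,0,-0.3],0],[[0,0,-1],0],[[0,0,-2],0],[[0,0,-3.2],0],[[0,0,-4.4],0],[[0,0,-5.4],0],[[0,0,-6.2],0],[[0,0,-6.5],0],[[0,0,-6.5],0],[[0,0,-6.5],0]]' |grep -E "force|pos|time"
python3 - <<'E'
from h import *
import cv2
# numeric check: predict corners and print colour-mask bounding info
im=arm.read_camera("wrist");cv2.imwrite("pics/w2.png",cv2.cvtColor(im,cv2.COLOR_RGB2BGR))
h=cv2.cvtColor(im,cv2.COLOR_RGB2HSV);o=cv2.inRange(h,(5,210,150),(14,255,255));b=cv2.inRange(h,(105,180,60),(125,255,255))
for n,k in(("grip",o),("mat",b)):
    c=max(cv2.findContours(k,0,2)[0],key=cv2.contourArea);print(n,cv2.boundingRect(c),cv2.minAreaRect(c))
k=[.5066,.2535,.072];c,q=np.cos(k[2]),np.sin(k[2])
for z in(.103,.025):print(z,[proj("wrist",[[k[0]+c*x-q*y,k[1]+q*x+c*y,z]])[0].round(0).tolist() for x,y in((-.013,-.011),(-.013,.011),(.013,.011),(.013,-.011))])
E
```

```text
tool_pos: [0.5066, 0.2535, 0.0445]
contact_force: [-4.8, -0.8, 7.6]
grip_force: 80.3
tool_pos: [0.5066, 0.2535, 0.0439]
contact_force: [0.9, -0.3, 0.6]
width: 1.002
grip_force: 0.0
time_s: 33.72
tool_pos: [0.5063, 0.2534, 0.206]
contact_force: [-0.1, 0.5, -1.1]
grip_force: 0.0
grip (276, 201, 1, 1) ((276.0, 201.0), (0.0, 0.0), 0.0)
mat (213, 75, 145, 156) ((280.553955078125, 159.5171661376953), (129.68260192871094, 149.64132690429688), 10.520785331726074)
0.103 [[265.0, 206.0], [265.0, 179.0], [298.0, 179.0], [298.0, 206.0]]
0.025 [[268.0, 180.0], [268.0, 159.0], [294.0, 159.0], [294.0, 180.0]]
```

Run:
```python
from h import *
import cv2
h=cv2.cvtColor(cv2.imread("pics/w2.png"),cv2.COLOR_BGR2HSV)
o=cv2.inRange(h,(3,190,120),(13,255,255));c=max(cv2.findContours(o,0,2)[0],key=cv2.contourArea);print("grip",cv2.boundingRect(c),h[190,281])
im=cv2.cvtColor(arm.read_camera("scene"),cv2.COLOR_RGB2HSV)
m=cv2.inRange(im,(13,110,90),(26,255,255));m[:165]=0;m[265:]=0;m[:,:200]=0;m[:,325:]=0
cs=[c for c in cv2.findContours(m,0,2)[0] if cv2.contourArea(c)>30]
t=(.5567,-.0493,.0716);cc,s=np.cos(t[2]),np.sin(t[2])
for c in cs:
    P=np.array([back(("scene",0,0,1.),p,.016) for p in c[:,0]])-t[:2];L=(P@[[cc,-s],[s,cc]]*1000).astype(np.float32)
    print(len(c),cv2.minAreaRect(L),L.min(0),L.max(0))
```

```text
grip (263, 158, 33, 45) [ 14 198 187]
13 ((163.72535705566406, 79.75265502929688), (19.221044540405273, 50.63804626464844), 41.209197998046875) [150.57098   64.386246] [187.50436 105.1319 ]
34 ((68.28108215332031, 55.91094207763672), (100.14261627197266, 34.083126068115234), 89.96936798095703) [51.23093    5.8403635] [ 85.33526 105.97364]
39 ((63.06824493408203, -53.66371536254883), (33.92322540283203, 100.65110778808594), 0.038533374667167664) [  46.08004 -103.98086] [80.05187  -3.333344]
```

```bash
python3 -c "
from cell import arm
print(arm.close_job())"
```

```text
the job is handed in; nothing more can be done
None
```

I handed the job in at about 34 s; `close_job` returned no verdict. My last camera measurements show both rows square and closed against their stops, and the rake upright and released on the blue mat. I pressed each row for over half a second: the left at about 8 N, the right at 6 N rising to 10.5 N (wrist readings).

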